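# Load the next lever into the guarded bush press and hold it home

### The arm

A 6-joint arm with a two-finger parallel gripper is mounted at the origin on a cart in front of the work surface, level with it; the furniture and walls round the work are solid. World frame = base frame: x ahead of the robot, y to its left, z up, the work surface at z = 0. Lengths are in m, angles in rad, forces in N, time in s.
With the tool pointing down it reaches from about 0.325 to 0.775 m from the base axis. Payload 5.5 kg.
Tool frame: the origin (TCP) lies between the finger pads; the fingertips stand 8 mm ahead of it and the grasp point (between the pads) lies 11 mm behind it (tcp_to_tips is the distance from the TCP to the fingertips, in m); z points along the fingers, y is the line along which they close (so a half turn about z gives the same grasp; the last joint's range is limited). The gripper opens to 88 mm and grips with 3 to 60 N. Pads are 20 mm wide; open, the fingers measure 115 mm over their backs; the gripper's body (75 mm by 178 mm) begins 61 mm behind the grasp point.
Start: joints at [-1.354, 0.091, 1.231, -0, 1.82, -0.057], TCP at [0.162, -0.578, 0.231] pointing down, gripper open.
Joint ranges: [-2.87, 2.87], [-0.86, 2.18], [0.17, 2.46], [-1.51, 4.65], [0.06, 2.69], [-2.65, 2.65]. Speed limits (rad/s): [2.57, 2.57, 3.01, 3.14, 3.14, 3.14].

### API

Orientations are given as a unit quaternion [w, x, y, z].
In Python, from bench import * gives the robot as it stands. Calls block until the motion is done:
- move_to(position, orientation): joint-space move of the TCP to a pose.
- move_l(position, speed=0.15, orientation=None): straight line of the TCP; orientation=None keeps the orientation; speed is the mean speed in m/s.
- movej(angles): joint-space move.
- gripper_open() and close(): open the fingers fully, or close them until they stop; the grip force is fixed at half the most.
- hold(seconds).
- inverse_kinematics(position, orientation): joint angles nearest the present ones, or None.
- state(): the state.
- get_image(name): name is "scene" or "side" or "wrist"; returns a dict with "frame" (384x512x3 uint8, blue, green, red), "depth" (384x512 float32, m along the optical axis (not along the pixel's ray), 0 where there is no reading), "camera_matrix" (3x3 intrinsics, pixels), "view" (4x4, takes a point from world to camera coordinates). Camera axes: x right, y up, looking along -z (the intrinsics and any distortion apply to the point x, -y, -z); pixel columns grow to the right and rows downward; lengths in m; the calibration is good to about 2 mm. A picture is of the moment at which its call begins.
A pose or a line that the arm cannot do raises IKError and nothing moves.
- job_done(): hands the job in; it is judged then, once.
The state is a dict: "time": time; "joint_pos": joint angles; "dq": joint speeds; "joint_torque": joint torques, N m; "ee_pos": TCP position; "ee_rot": TCP orientation; "ft_force": force on the tool from outside, world axes, zero at the start; "moment": the same for the moment, N m; "finger_gap": finger opening in m; "finger_force": force on a finger pad.
Only numpy, scipy, OpenCV 4.12 (cv2) and the standard library are available. Lean on these libraries where they do the work, as an engineer would, in place of code of your own. Each camera call takes 0.05 s, during which the arm holds its last target. There are 200 camera calls.

### The job

The lever in the shallow steel tray already has its brass bush pressed in: put it into the grey tote and leave it lying there. Then take the other lever, whose eye is still bare, pass it eye end first through the window in the press guard and push it fully home against the spring back stop inside. Finish right there, still gripping that lever and holding it home so that I can pull the press handle, and leave everything else where it stands.

Things in the scene. Friction and masses are not known exactly. Their poses are not given: they have to be found in the camera images.
- bushed_lever: finished aluminium lever, a flat bar 170 long (its x), 20 wide (y), 12 thick (z), about 0.11 kg, lying in the tray; its round eye end (+x) has its hole lined with a thin brass bush (8 mm bore, rim 0.6 mm proud); 6 mm cross hole at the square tail. Origin: middle of its length and width, on the underside
- bare_lever: the next lever, the same 170 x 20 x 12 mm aluminium bar, lying flat on the bench in front of the press; the round eye end (+x, radius 10) has an open 11 mm hole, no bush; the tail end (-x) is square, with a small 6 mm cross hole. Origin: middle of its length and width, on the underside
- eye_end (a point): tip of the bare lever's round eye end, 85 mm from its origin along +x, at half thickness
- tray: shallow sheet-steel tray, fixed, 235 (x) x 150 (y) x 20 mm high outside, rolled rim up to 23 mm, floor 2.5 mm thick. Origin: centre of its underside
- tote: grey plastic tote, open on top, fixed, 245 (x) x 155 (y) x 58 mm high outside, 4 mm walls and floor, 7 mm rim flange. Origin: centre of its underside. Tray and tote stand left and right of the robot's middle, either way round
- press: grey hand-lever bush press, fixed, bed 190 (x) x 125 (y) mm, 0.25 m high, hand lever up to 0.34 m leaning back, a guard of steel and clear sheet round the die. Its front (-x) faces the robot. (A desk lamp stands at the bench's right front, close to the arm's start: draw the arm in before swinging it to the front.) Origin: centre of its underside
- window (a point): centre of the guard's window at the outer face of its 10 mm thick frame, 85 mm ahead (-x) of the press's origin, 58 mm above the bench; x points straight in, y across, z up. The window is 22 wide (y) x 14 high (z), 2 mm more than the lever; lips flare 8 mm ahead to about 35 x 27 mm. The die bed inside lies 1 mm below the window's lower edge. Grip the lever within 70 mm of its tail
- back_stop (a joint): spring back stop inside the guard, on the window's axis: 0 with its face 43 mm behind the window's outer face, growing as it is pushed in to 0.012 at its hard end (lever tip 55 mm behind the outer face), where the lever is home; the spring pushes back with 2 N at the start and 7 N at the end
- brass_tin: bystander: round tin of small brass pieces, 64 mm across, 23 high
- dropper_bottle: bystander: small dropper bottle, 33 mm across, 102 high
- ring_clamp: bystander: wooden ring clamp, 131 x 30 x 30 mm, lying in front of the drawer cabinet

How it is judged:
By the outcome, as a careful person would: the job done as asked, in the order asked, and still so for the second after the job is handed in, while the arm keeps its last pose, push and grip.
It also fails if it takes over 64 s, if anything falls off the work surface, if the arm or the gripper's body presses on something with over 40 N, if the wrist force passes 120 N, or if a joint passes its speed limit or range.

## Working session

There is one attempt and no reset: what is moved stays moved. The work goes in short steps, each a Python script; the robot and the scene stay as the last script left them, time stands still between calls to the robot, and variables do not carry over. Pictures are saved under pics/ and viewed, at most 13 in all, crops included, and the job is handed in when it is done.

```bash
mkdir -p pics; ls
cat > h.py <<'E'
from bench import *
import numpy as np, cv2
from scipy.spatial.transform import Rotation as R
def cloud(im):
    d=im["depth"];K=im["camera_matrix"];v,u=np.indices(d.shape)
    p=np.stack([(u-K[0,2])/K[0,0]*d,-(v-K[1,2])/K[1,1]*d,-d,np.ones_like(d)],-1)
    return (p@np.linalg.inv(im["view"]).T)[...,:3]
def ray(im,u,v,z):
    K=im["camera_matrix"];T=np.linalg.inv(im["view"])
    d=T[:3,:3]@np.array([(u-K[0,2])/K[0,0],-(v-K[1,2])/K[1,1],-1]);o=T[:3,3]
    return o+d*(z-o[2])/d[2]
def down(yaw): # tool z down, tool y (closing) at angle yaw from world +y
    q=(R.from_euler('z',yaw)*R.from_euler('x',np.pi)).as_quat(); return [q[3],*q[:3]]
E
python3 - <<'E'
from h import *
import pickle
ims={n:get_image(n) for n in("scene","side","wrist")}
pickle.dump(ims,open('i0.pkl','wb'))
for n in ims: print(n,np.linalg.inv(ims[n]["view"]).round(3).tolist(),ims[n]["camera_matrix"].round(1).tolist(), ims[n].keys(),(ims[n]["depth"]>0).mean())
cv2.imwrite('pics/a.png',cv2.resize(ims["scene"]["frame"],(800,600)))
cv2.imwrite('pics/b.png',cv2.resize(ims["side"]["frame"],(800,600)))
print(state())
E
```

```text
pics
scene [[-0.718, 0.504, -0.48, 0.073], [-0.696, -0.5, 0.515, 0.472], [0.019, 0.704, 0.71, 0.771], [0.0, 0.0, 0.0, 1.0]] [[347.7, 0.0, 250.0], [0.0, 347.7, 192.7], [0.0, 0.0, 1.0]] dict_keys(['frame', 'depth', 'camera_matrix', 'view']) 0.9958445231119791
side [[-0.907, 0.219, -0.36, 0.236], [-0.422, -0.437, 0.795, 0.701], [0.017, 0.872, 0.488, 0.505], [0.0, 0.0, 0.0, 1.0]] [[353.5, 0.0, 261.4], [0.0, 353.5, 184.4], [0.0, 0.0, 1.0]] dict_keys(['frame', 'depth', 'camera_matrix', 'view']) 0.9958394368489584
wrist [[0.269, 0.928, 0.256, 0.232], [-0.963, 0.26, 0.07, -0.558], [-0.002, -0.265, 0.964, 0.383], [0.0, 0.0, 0.0, 1.0]] [[278.4, 0.0, 252.9], [0.0, 278.4, 190.5], [0.0, 0.0, 1.0]] dict_keys(['frame', 'depth', 'camera_matrix', 'view']) 0.9958750406901041
{'time': 0.15, 'joint_pos': array([-1.35369867e+00,  9.16932743e-02,  1.23159262e+00,  1.90675766e-05,
        1.81981838e+00, -5.66554678e-02]), 'dq': array([-0.00062407, -0.00320216, -0.00191489,  0.00073276,  0.00136946,
        0.00048296]), 'joint_torque': array([ 8.28280790e-04, -4.47045565e+01, -4.06908095e+01,  6.99762069e-02,
        2.74695712e-02, -1.19703400e-04]), 'ee_pos': array([ 0.16219182, -0.57743949,  0.22977162]), 'ee_rot': array([-7.54120093e-04,  9.90646417e-01,  1.36451841e-01, -5.13551480e-05]), 'ft_force': array([ 0.08106098, -0.11522129,  0.19548896]), 'moment': array([ 0.02948098, -0.06953453, -0.01203912]), 'finger_force': 0.0, 'finger_gap': 0.08787776234488921}
```

View pics/a.png

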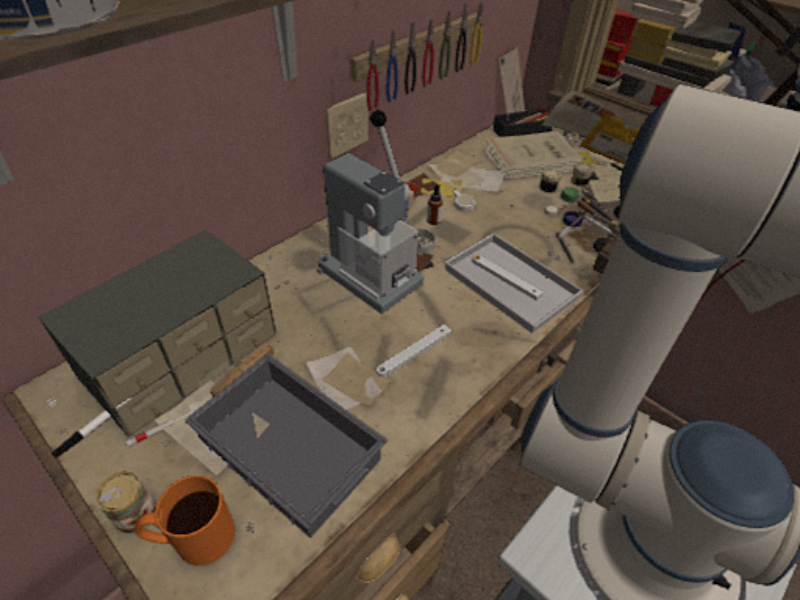

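View pics/b.png

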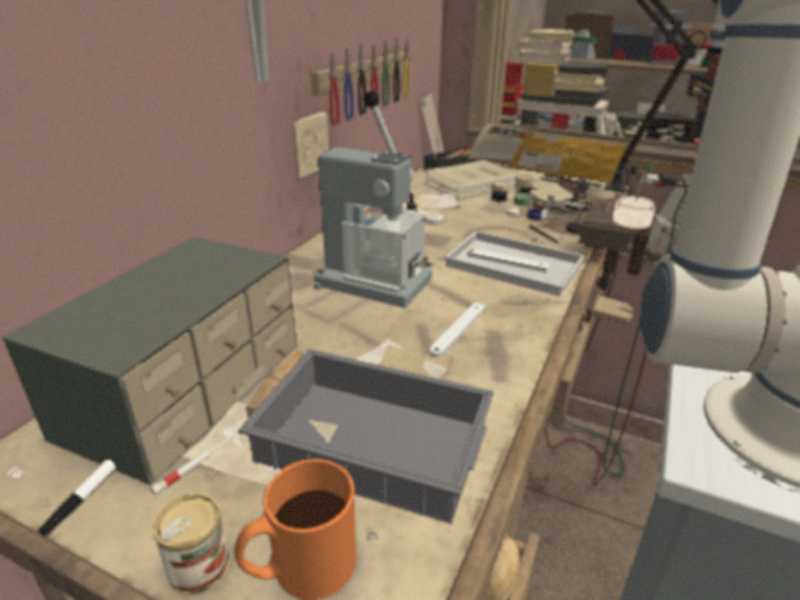

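Scene view: the bare lever runs (382,370)–(448,330), the bushed lever in the tray (476,260)–(540,295). The press window faces (400,275) and the tote is at (285,435), to the robot's left. The side view agrees.

```bash
cat >> h.py <<'E'
def levers(im,zlo=-.01,zhi=.035,vmin=150):
    """bright, grey, long blobs -> depth points"""
    f=cv2.cvtColor(im["frame"],cv2.COLOR_BGR2HSV);P=cloud(im)
    m=((f[...,1]<40)&(f[...,2]>vmin)&(P[...,2]>zlo)&(P[...,2]<zhi)&(P[...,0]>.2)&(P[...,0]<.8)&(abs(P[...,1])<.5)).astype(np.uint8)
    n,l,s,c=cv2.connectedComponentsWithStats(m)
    out=[]
    for i in range(1,n):
        if s[i,4]<150: continue
        v,u=np.where(l==i);p=P[v,u];z=np.median(p[:,2])
        g=np.array([ray(im,a,b,z) for a,b in zip(u,v)])[:,:2]
        r=cv2.minAreaRect((g*1000).astype(np.float32))
        out.append((s[i,4],z,r,(u.mean(),v.mean()),l==i))
    return out
E
python3 - <<'E'
from h import *
import pickle
ims=pickle.load(open('i0.pkl','rb'))
for n in("scene","side"):
    im=ims[n];P=cloud(im);s=.64
    for L in levers(im): print(n,L[0],round(L[1],4),np.round(L[2][0],1),np.round(L[2][1],1),round(L[2][2],1),np.round(L[3]))
pts={"scene":[(382,370),(448,330),(476,260),(540,295),(450,270),(493,238),(580,290),(530,325),(192,425),(270,362),(383,438),(312,530),(285,435),(320,265),(380,305),(420,280),(330,170),(350,160),(400,185),(405,275),(378,120),(434,205),(425,240),(505,270)],
"side":[(436,350),(482,306),(472,252),(546,267),(250,430),(312,355),(490,395),(448,510),(405,265)]}
for n in pts:
    for u,v in pts[n]: print(n,(u,v),cloud(ims[n])[int(v*s),int(u*s)].round(3))
E
```

```text
scene 260 0.0155 [ 464.9 -319.6] [155.   50.1] 0.0 [327. 175.]
scene 290 0.0136 [472.7 -22.6] [165.6  20.4] 83.8 [265. 223.]
scene 207 0.0038 [527.3 129. ] [ 47.1 118.6] 69.1 [210. 243.]
side 1177 0.004 [ 465.6 -330.8] [175.7 254.4] 85.4 [330. 167.]
side 378 0.0124 [471.4 -19. ] [175.4  25.1] 83.7 [292. 211.]
side 171 0.0082 [649.2 355. ] [87.  38.4] 64.4 [135. 287.]
side 243 0.0144 [726.9 450.5] [19.8 52.5] 9.6 [ 61. 306.]
scene (382, 370) [0.485 0.05  0.007]
scene (448, 330) [ 0.459 -0.099  0.012]
scene (476, 260) [ 0.547 -0.297  0.012]
scene (540, 295) [ 0.389 -0.301  0.016]
scene (450, 270) [ 0.566 -0.237  0.011]
scene (493, 238) [ 0.564 -0.381  0.015]
scene (580, 290) [ 0.336 -0.364  0.023]
scene (530, 325) [ 0.355 -0.217  0.016]
scene (192, 425) [0.585 0.354 0.058]
scene (270, 362) [0.602 0.198 0.057]
scene (383, 438) [0.365 0.167 0.059]
scene (312, 530) [0.351 0.321 0.019]
scene (285, 435) [0.502 0.251 0.007]
scene (320, 265) [ 0.762 -0.045  0.02 ]
scene (380, 305) [ 0.585 -0.047  0.026]
scene (420, 280) [ 0.579 -0.151  0.027]
scene (330, 170) [ 0.742 -0.075  0.242]
scene (350, 160) [ 0.736 -0.119  0.246]
scene (400, 185) [ 0.614 -0.124  0.247]
scene (405, 275) [ 0.588 -0.118  0.056]
scene (378, 120) [ 0.691 -0.144  0.332]
scene (434, 205) [ 0.702 -0.333  0.057]
scene (425, 240) [ 0.669 -0.274  0.011]
scene (505, 270) [ 0.482 -0.313  0.017]
side (436, 350) [0.484 0.046 0.005]
side (482, 306) [ 0.461 -0.103  0.013]
side (472, 252) [ 0.546 -0.298  0.014]
side (546, 267) [ 0.394 -0.302  0.014]
side (250, 430) [0.586 0.351 0.059]
side (312, 355) [0.606 0.2   0.058]
side (490, 395) [0.363 0.172 0.058]
side (448, 510) [0.357 0.325 0.02 ]
side (405, 265) [ 0.596 -0.077  0.073]
```

Run:
```python
from h import *
import pickle
q=state()["joint_pos"]; o=np.array([.162,-.578]);o/=np.linalg.norm(o)
move_l([*(o*.43),.26],speed=.3)
t=inverse_kinematics([.46,-.30,.15],down(0)); print(t, state()["time"])
s=state()["joint_pos"].copy(); s[0]=t[0]; s[5]=t[5]; movej(s); movej(t)
print(state()["time"],state()["ee_pos"])
a=get_image("wrist")
move_to([.45,-.03,.15],down(np.radians(80)))
print(state()["time"],state()["ee_pos"],state()["joint_pos"])
b=get_image("wrist")
pickle.dump((a,b),open('i1.pkl','wb'))
cv2.imwrite('pics/c.png',np.hstack([cv2.resize(x["frame"],(400,300)) for x in(a,b)]))
for im in(a,b):
    for L in levers(im): print(L[0],round(L[1],4),np.round(L[2][0],1),np.round(L[2][1],1),round(L[2][2],1),np.round(L[3]))
```

```text
[-6.39851903e-01 -4.68171140e-02  1.51299572e+00 -4.44089210e-16
  1.67541404e+00  9.30944424e-01] 0.875
2.75 [ 0.45942041 -0.30054118  0.15079073]
3.85 [ 0.45026652 -0.03053216  0.15113365] [-1.42763472e-01 -3.20313768e-01  1.75173591e+00 -4.67462694e-04
  1.70781994e+00  3.36165046e-02]
1406 0.0218 [ 467.  -301.5] [152.7 215.7] 85.0 [255. 121.]
25663 0.0018 [ 457.  -300.2] [144.2 229.5] 85.1 [253. 170.]
1218 0.0112 [468.5 -67.3] [78.7 18.9] 83.9 [ 36. 175.]
2709 0.0113 [472.7 -21.6] [168.   20.2] 83.6 [272. 166.]
1201 0.002 [ 450.  -250.7] [ 18.4 231.5] 84.6 [292. 339.]
```

View pics/c.png

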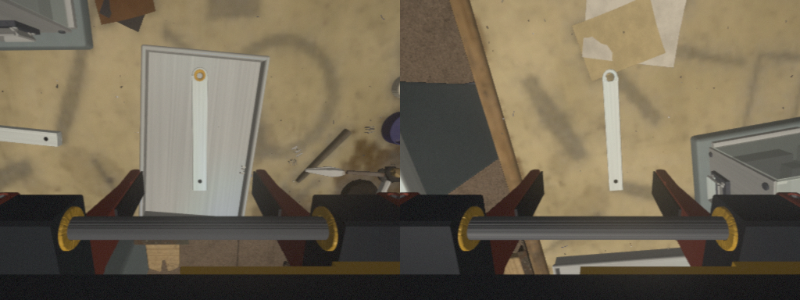

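Left (tray): the bushed lever runs from its brass eye at (200,75) to its tail at (200,182), eye away from the robot. Right: the bare lever's eye is at (610,75), pointing left (+y), its tail is at (615,185), and the press guard is lower right at (715,185).

Run:
```python
from h import *
import pickle
a,b=pickle.load(open('i1.pkl','rb')); ims=pickle.load(open('i0.pkl','rb'))
for im,vm in((a,120),(ims["scene"],110),(ims["side"],110)):
    for L in levers(im,.0085,.019,vm):
        c=L[2][0]
        if abs(c[1]+300)<60: print(L[0],round(L[1],4),np.round(c,1),np.round(L[2][1],1),round(L[2][2],1),np.round(L[3]))
# tote rim from scene/side
for n in("scene","side"):
    P=cloud(ims[n]);m=(P[...,2]>.05)&(P[...,2]<.065)&(P[...,1]>.1)&(P[...,1]<.42)&(P[...,0]>.3)&(P[...,0]<.63)&(cv2.cvtColor(ims[n]["frame"],cv2.COLOR_BGR2HSV)[...,1]<50)
    k,l,s,c=cv2.connectedComponentsWithStats(m.astype(np.uint8),connectivity=8);i=1+s[1:,4].argmax()
    p=P[l==i]; print(n,"tote",len(p),cv2.minAreaRect((p[:,:2]*1000).astype(np.float32)),np.median(p[:,2]))
# press guard, front face points
for n,im in(("scene",ims["scene"]),("side",ims["side"]),("b",b)):
    P=cloud(im)
    for lo,hi in((.03,.05),(.05,.07),(.07,.085),(.085,.11)):
        m=(P[...,2]>lo)&(P[...,2]<hi)&(P[...,0]>.54)&(P[...,0]<.7)&(P[...,1]>-.2)&(P[...,1]<0)
        p=P[m]
        print(n,lo,hi,[(round(y,3),round(float(np.percentile(p[abs(p[:,1]-y)<.004][:,0],10)),4)) for y in np.arange(-.17,-.02,.008) if (abs(p[:,1]-y)<.004).sum()>3])
f=ims["scene"]["frame"][140:205,190:285];cv2.imwrite('pics/d1.png',f)
f2=ims["side"]["frame"][130:195,195:290]
f3=b["frame"][150:250,360:512]
cv2.imwrite('pics/d.png',np.hstack([cv2.resize(x,(266,190),interpolation=cv2.INTER_CUBIC) for x in(f,f2,f3)]))
```

```text
2703 0.0136 [ 473.5 -302.3] [168.5  19.9] 0.1 [255. 168.]
217 0.0159 [ 464.5 -303.1] [160.   22.3] 0.0 [327. 177.]
231 0.0144 [ 470.9 -297.6] [166.2  34.5] 0.2 [326. 166.]
scene tote 1749 ((479.22802734375, 259.7503967285156), (260.9362487792969, 169.63690185546875), 5.484646797180176) 0.059106946864028065
side tote 2546 ((480.4478454589844, 260.3748779296875), (259.4148864746094, 171.86875915527344), 5.6133623123168945) 0.05811786104041139
scene 0.03 0.05 [(np.float64(-0.162), 0.5822), (np.float64(-0.154), 0.5923), (np.float64(-0.146), 0.5868), (np.float64(-0.122), 0.5835), (np.float64(-0.114), 0.5819), (np.float64(-0.106), 0.5808), (np.float64(-0.098), 0.5815), (np.float64(-0.09), 0.5843), (np.float64(-0.082), 0.5877), (np.float64(-0.074), 0.5906), (np.float64(-0.066), 0.5841), (np.float64(-0.058), 0.596), (np.float64(-0.05), 0.5998)]
scene 0.05 0.07 [(np.float64(-0.154), 0.593), (np.float64(-0.146), 0.5936), (np.float64(-0.138), 0.5935), (np.float64(-0.122), 0.5821), (np.float64(-0.114), 0.5867), (np.float64(-0.106), 0.5851), (np.float64(-0.09), 0.5823), (np.float64(-0.082), 0.593
[... 2611 characters left out ...]
4)]
b 0.05 0.07 [(np.float64(-0.122), 0.5814), (np.float64(-0.114), 0.5879), (np.float64(-0.106), 0.5858), (np.float64(-0.098), 0.5853), (np.float64(-0.09), 0.5814), (np.float64(-0.082), 0.5898), (np.float64(-0.074), 0.5929), (np.float64(-0.066), 0.5929), (np.float64(-0.058), 0.5964)]
b 0.07 0.085 [(np.float64(-0.106), 0.5881), (np.float64(-0.098), 0.5818), (np.float64(-0.09), 0.5841), (np.float64(-0.082), 0.5924), (np.float64(-0.074), 0.5929), (np.float64(-0.066), 0.5929), (np.float64(-0.058), 0.5956)]
b 0.085 0.11 [(np.float64(-0.098), 0.5934), (np.float64(-0.09), 0.5931), (np.float64(-0.082), 0.593), (np.float64(-0.074), 0.5929), (np.float64(-0.066), 0.5929), (np.float64(-0.058), 0.5943)]
```

View pics/d.png

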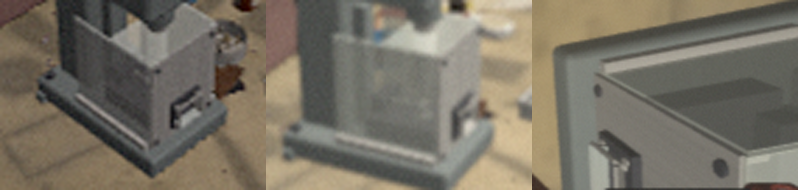

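Crops: the guard's front face with its lipped window in the middle. The depth data puts the face at x≈0.594 (press yaw≈0) and the lips at y≈−0.125 to −0.087. Next: pick up the bushed lever and put it in the tote.

Run:
```python
from h import *
import pickle
d0=down(0); st=lambda n:print(n,round(state()["time"],2),state()["ee_pos"].round(4),state()["ft_force"].round(1),round(state()["finger_gap"],4),round(state()["finger_force"],1))
move_to([.472,-.302,.10],d0); st("above")
move_l([.472,-.302,.0130],speed=.12); st("down")
close(); st("closed")
if state()["finger_gap"]<.015: raise SystemExit
move_l([.472,-.302,.13],speed=.2); st("up")
dt=down(np.radians(5.5))
move_to([.4795,.260,.16],dt); st("tote")
a=get_image("wrist")
move_l([.4795,.260,.0175],speed=.15); st("low")
gripper_open(); st("open")
move_l([.4795,.260,.16],speed=.25)
b=get_image("wrist");c=get_image("scene"); st("end")
pickle.dump((a,b,c),open('i2.pkl','wb'))
cv2.imwrite('pics/e.png',np.hstack([cv2.resize(x["frame"],(400,300)) for x in(a,b)]))
```

```text
above 4.97 [ 0.4721 -0.3018  0.1001] [-1.1  1.1 -0.8] 0.0876 0.0
down 5.85 [ 0.4724 -0.302   0.0136] [ 0.6 -0.6 -0.2] 0.0878 0.0
closed 6.9 [ 0.472  -0.3021  0.013 ] [-0.6 -0.7 -0.7] 0.0203 30.0
up 7.63 [ 0.4715 -0.3016  0.1284] [ 0.   0.1 -1.7] 0.0194 30.0
tote 9.66 [0.4799 0.2592 0.1599] [-0.7  0.5  0.5] 0.0005 0.0
low 10.81 [0.4802 0.2603 0.0187] [0.9 0.4 0.2] 0.0004 0.0
open 12.18 [0.4795 0.26   0.0175] [-0.5 -0.7  0. ] 0.0878 0.0
end 13.0 [0.4785 0.2595 0.1571] [ 0.2  0.9 -0.5] 0.0876 0.0
```

View pics/e.png

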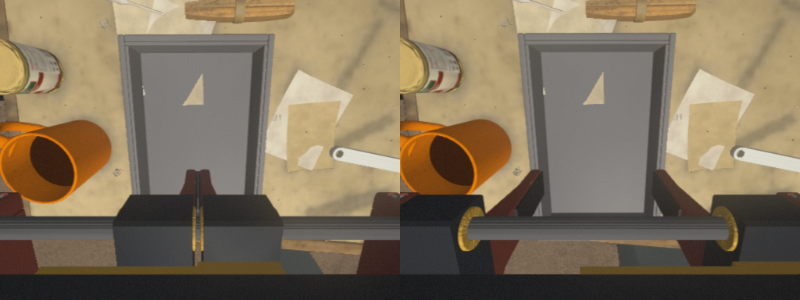

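The lever slipped out during the swing, so the tote is empty (gap 0). I need to find where it went.

Run:
```python
from h import *
import pickle
a,b,c=pickle.load(open('i2.pkl','rb'));ims=pickle.load(open('i0.pkl','rb'))
d=get_image("side")
pickle.dump(d,open('i3.pkl','wb'))
cv2.imwrite('pics/f.png',np.hstack([cv2.resize(x["frame"],(400,300)) for x in(c,d)]))
```

```text
(no output)
```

View pics/f.png

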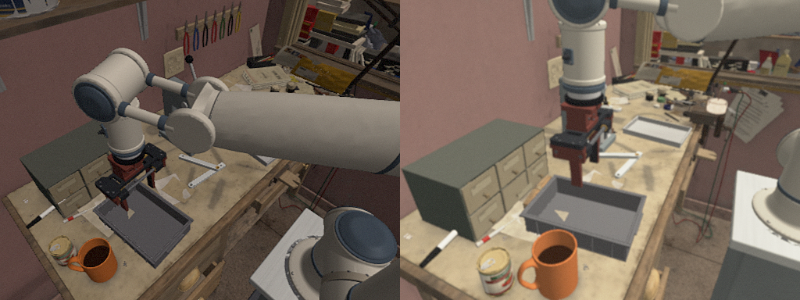

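Scene: the dropped lever now lies on the bench, touching or near the bare lever at (200,158). I'll look at it from above.

Run:
```python
from h import *
import pickle
move_to([.45,-.03,.17],down(np.radians(80)))
b=get_image("wrist");c=get_image("scene");d=get_image("side");print(state()["time"])
pickle.dump((b,c,d),open('i4.pkl','wb'))
cv2.imwrite('pics/g.png',np.vstack([b["frame"][60:300],np.hstack([c["frame"][170:270,200:328],d["frame"][150:250,240:368],np.zeros((100,256,3),np.uint8)])]))
for n,im in(("w",b),("sc",c),("si",d)):
    for L in levers(im,.006,.03,130):
        if L[2][0][1]>-220:print(n,L[0],round(L[1],4),np.round(L[2][0],1),np.round(L[2][1],1),round(L[2][2],1),np.round(L[3]))
```

```text
14.8417
w 1704 0.0112 [475.4   3.5] [118.1  19.6] 83.7 [271. 145.]
w 2646 0.017 [532.1 -57.5] [173.7  49.1] 18.2 [325. 182.]
w 850 0.0271 [ 585.7 -100.6] [104.1  18.5] 87.4 [382. 213.]
sc 287 0.0195 [529.5 -56. ] [177.3  42.3] 19.4 [259. 207.]
sc 239 0.0137 [473.1   3.4] [118.2  24.3] 83.5 [258. 228.]
si 756 0.0161 [537.2 -57.4] [165.7 243.8] 60.0 [279. 200.]
si 251 0.0144 [726.6 451.1] [20.2 53.7] 9.6 [ 61. 306.]
```

View pics/g.png

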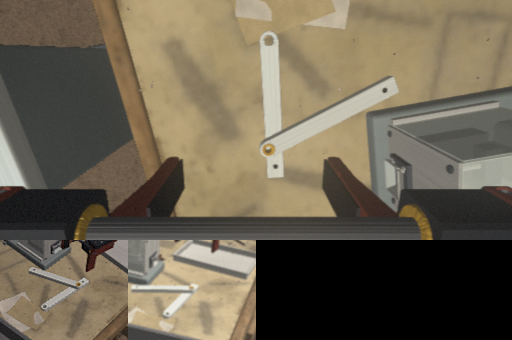

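The bushed lever's brass eye (269,209 in the full frame) rests on the bare lever near its tail, and its own tail hole (385,150) lies beside the press. Its raised middle gives the pads a deeper bite, so I'll take it there. I'll keep the camera on the robot's side and carry it slowly.

Run:
```python
from h import *
import pickle
b,c,d=pickle.load(open('i4.pkl','rb'))
f=cv2.cvtColor(b["frame"],cv2.COLOR_BGR2HSV);P=cloud(b)
m=(f[...,0]>10)&(f[...,0]<28)&(f[...,1]>110); m[:190]=0;m[230:]=0;m[:,:250]=0;m[:,290:]=0
v,u=np.where(m);e=(u.mean(),v.mean());print("eye",e,len(u),ray(b,*e,.0245).round(4),np.median(P[v,u],0))
w=b["frame"][140:162,372:402].min(2).astype(int);v,u=np.where(w<90);t=(u.mean()+372,v.mean()+140)
print("tail hole",t,len(u),ray(b,*t,.0125).round(4),P[145:160,372:395].reshape(-1,3)[:,2].max())
E_=ray(b,*e,.0245)[:2];T=ray(b,*t,.0125)[:2];print(np.linalg.norm(E_-T),np.degrees(np.arctan2(*(T-E_)[::-1])))
# median of lever points mid
for s in(.25,.5,.75):
    uv=np.array(e)*(1-s)+np.array(t)*s;print(s,P[int(uv[1])-1:int(uv[1])+2,int(uv[0])-1:int(uv[0])+2].reshape(-1,3).mean(0).round(4))
for y in(math:=[(.5225,-.0605)]):pass
for yaw in (180,198,200):
    print(inverse_kinematics([.5225,-.0605,.010],down(np.radians(yaw))))
```

```text
eye (np.float64(268.3529411764706), np.float64(209.63529411764705)) 85 [ 0.4609 -0.0642  0.0245] [ 0.46120265 -0.06552981  0.02493892]
tail hole (np.float64(383.22222222222223), np.float64(147.83333333333334)) 18 [ 0.5981 -0.0192  0.0125] 0.3230670643662505
0.14439181114371105 18.15497411341946
0.25 [ 0.4957 -0.0525  0.0216]
0.5 [ 0.5294 -0.0404  0.0187]
0.75 [ 0.5637 -0.0297  0.016 ]
[-0.17996112 -0.03545151  1.7542936   0.          1.42275057 -1.75075744]
[-0.17996112 -0.03545151  1.7542936   0.          1.42275057 -2.06491671]
[-0.17996112 -0.03545151  1.7542936   0.          1.42275057 -2.0998233 ]
```

Run:
```python
from h import *
import pickle
st=lambda n:print(n,round(state()["time"],2),state()["ee_pos"].round(4),state()["ft_force"].round(1),round(state()["finger_gap"],4),round(state()["finger_force"],1))
y=np.radians(198.2);p=[.522,-.044]
move_l([.45,-.03,.20],speed=.3)
move_to([*p,.12],down(y)); st("above")
move_l([*p,.0095],speed=.1); st("down")
close(); st("closed")
move_l([*p,.05],speed=.08); st("up")
hold(.3); st("held")
b=get_image("wrist");d=get_image("side")
pickle.dump((b,d),open('i5.pkl','wb'))
cv2.imwrite('pics/h.png',np.hstack([cv2.resize(x,(400,300)) for x in(b["frame"],d["frame"][120:270,210:410])]))
```

```text
above 16.89 [ 0.5219 -0.044   0.1199] [ 0.3 -0.3  0.6] 0.0877 0.0
down 18.15 [ 0.5226 -0.0441  0.0104] [-0.8 -0.   0.2] 0.0877 0.0
closed 19.2 [ 0.5221 -0.0441  0.0096] [-0.2  0.   0.5] 0.0196 29.9
up 19.86 [ 0.522  -0.044   0.0501] [-0.3  0.6 -1.2] 0.0198 29.9
held 20.16 [ 0.5217 -0.044   0.0494] [-0.1 -0.2 -1.8] 0.0197 29.9
```

View pics/h.png

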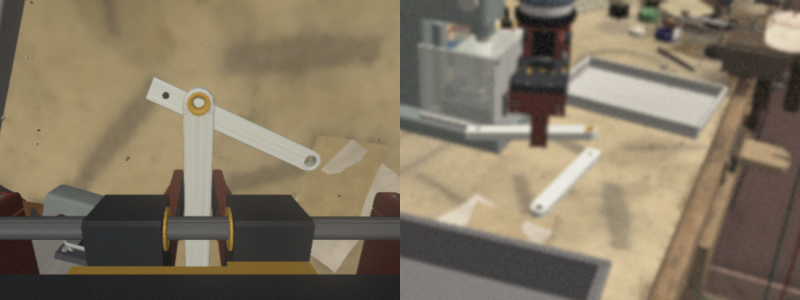

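The lever is held firmly: gap 19.7 mm, eye at (200,103) in the wrist view. Carrying it slowly to the tote.

Run:
```python
from h import *
import pickle
st=lambda n:print(n,round(state()["time"],2),state()["ee_pos"].round(4),state()["ft_force"].round(1),round(state()["finger_gap"],4),round(state()["finger_force"],1))
dt=down(np.radians(185.5))
move_l([.522,-.044,.13],speed=.15)
move_l([.50,.10,.14],speed=.15,orientation=down(np.radians(192))); st("mid")
if state()["finger_gap"]<.015: raise SystemExit
move_l([.470,.260,.14],speed=.15,orientation=dt); st("tote")
if state()["finger_gap"]<.015: raise SystemExit
move_l([.470,.260,.0165],speed=.12); st("low")
gripper_open(); st("open")
move_l([.470,.260,.16],speed=.25)
b=get_image("wrist");c=get_image("scene"); 
move_l([.45,.12,.2],speed=.4)
move_to([.47,-.03,.17],down(np.radians(80)))
d=get_image("wrist");st("end")
pickle.dump((b,c,d),open('i6.pkl','wb'))
cv2.imwrite('pics/j.png',np.hstack([cv2.resize(x["frame"],(400,300)) for x in(b,d)]))
for n,im in(("w",d),("c",c)):
    for L in levers(im,.006,.03,130):
        print(n,L[0],round(L[1],4),np.round(L[2][0],1),np.round(L[2][1],1),round(L[2][2],1),np.round(L[3]))
P=cloud(d)
for lo,hi in((.04,.046),(.055,.061),(.068,.074),(.085,.11)):
    m=(P[...,2]>lo)&(P[...,2]<hi)&(P[...,0]>.54)&(P[...,0]<.7)&(P[...,1]>-.2)&(P[...,1]<0);p=P[m]
    print(lo,[(round(float(y),3),round(float(np.percentile(p[abs(p[:,1]-y)<.003][:,0],10)),4)) for y in np.arange(-.17,-.02,.006) if (abs(p[:,1]-y)<.003).sum()>3])
```

```text
mid 22.07 [0.4999 0.0995 0.1397] [ 0.5 -0.  -1.6] 0.0202 29.9
tote 23.3 [0.4702 0.2594 0.14  ] [-0.4  0.6 -2.1] 0.02 29.9
low 24.48 [0.4707 0.2603 0.0176] [-0.8  0.8 -1.1] 0.0196 29.9
open 25.61 [0.47   0.26   0.0165] [ 0.1  0.  -0. ] 0.0881 0.0
end 28.36 [ 0.4701 -0.0292  0.1696] [ 0.8  0.6 -0.5] 0.0877 0.0
w 2357 0.0112 [472.7 -21.5] [168.4  19.5] 83.8 [255. 168.]
w 517 0.0271 [585.6 -86.1] [75.2 16.3] 85.7 [363. 206.]
w 447 0.022 [ 457.9 -224.8] [232.2  27.5] 1.2 [264. 329.]
c 318 0.0136 [471.5 -21.4] [167.7  22.8] 83.3 [265. 223.]
c 395 0.0176 [476.8 260.9] [148.9  19.6] 3.8 [186. 285.]
0.04 [(-0.122, 0.5823), (-0.116, 0.5812), (-0.11, 0.5814), (-0.104, 0.5811), (-0.098, 0.5811), (-0.092, 0.5813), (-0.086, 0.588), (-0.08, 0.5932), (-0.074, 0.5931), (-0.068, 0.5929), (-0.062, 0.5931), (-0.056, 0.6006)]
0.055 [(-0.122, 0.5848), (-0.092, 0.5849), (-0.086, 0.5815), (-0.08, 0.5932), (-0.074, 0.593), (-0.068, 0.593), (-0.062, 0.5929), (-0.056, 0.6015)]
0.068 [(-0.122, 0.5871), (-0.116, 0.5821), (-0.11, 0.5817), (-0.104, 0.5815), (-0.098, 0.5816), (-0.092, 0.5816), (-0.086, 0.5826), (-0.08, 0.593), (-0.074, 0.593), (-0.068, 0.5932), (-0.062, 0.593), (-0.056, 0.6005)]
0.085 [(-0.11, 0.5934), (-0.104, 0.5934), (-0.098, 0.593), (-0.092, 0.5931), (-0.086, 0.5931), (-0.08, 0.593), (-0.074, 0.593), (-0.068, 0.593), (-0.062, 0.5929), (-0.056, 0.5998)]
```

View pics/j.png

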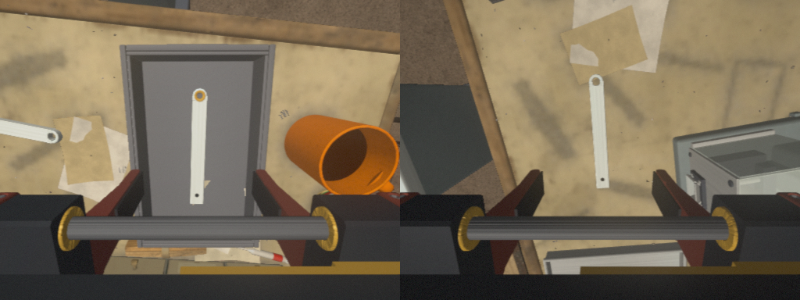

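Left: the bushed lever lies in the tote, eye at (200,95). Right: the bare lever is untouched at (596,80)–(602,182). Now I'll grip it near the tail with the tips right down at the bench, then look at lever and window together.

Run:
```python
from h import *
import pickle
st=lambda n:print(n,round(state()["time"],2),state()["ee_pos"].round(4),state()["ft_force"].round(1),round(state()["finger_gap"],4),round(state()["finger_force"],1))
y=np.radians(83.7);p=np.array([.4727,-.0215])-.05*np.array([np.cos(y),np.sin(y)])
c=pickle.load(open('i6.pkl','rb'))[1];P=cloud(c)
for z in(.12,.15,.18,.21,.24):
    m=(abs(P[...,2]-z)<.012)&(P[...,0]>.5)&(P[...,0]<.75)&(P[...,1]>-.2)&(P[...,1]<0);print("nose",z,np.percentile(P[m][:,0],3).round(3),P[m][:,1].min().round(3),P[m][:,1].max().round(3))
move_to([*p,.06],down(y)); st("above")
move_l([*p,.0085],speed=.07); hold(.15); st("down")
close(); st("closed")
move_l([*p,.03],speed=.05); hold(.1); st("up")
move_l([.43,-.09,.16],speed=.12,orientation=down(np.radians(40))); st("mid")
if state()["finger_gap"]<.015: raise SystemExit
move_l([.42,-.106,.22],speed=.12,orientation=down(0)); hold(.2); st("look")
b=get_image("wrist");d=get_image("side");c=get_image("scene")
pickle.dump((b,d,c,state()),open('i7.pkl','wb'))
cv2.imwrite('pics/k.png',np.hstack([cv2.resize(x,(400,300)) for x in(b["frame"],d["frame"][90:270,210:450])]))
```

```text
nose 0.12 0.695 -0.112 -0.056
nose 0.15 0.688 -0.104 -0.055
nose 0.18 0.615 -0.101 -0.071
nose 0.21 0.614 -0.09 -0.066
nose 0.24 0.618 -0.151 -0.072
above 28.9 [ 0.4675 -0.0709  0.0609] [ 0.4 -0.4  0.1] 0.0876 0.0
down 29.93 [ 0.4667 -0.071   0.0084] [-4.8  1.1  5.1] 0.088 2.5
closed 30.98 [ 0.4672 -0.0712  0.0084] [0.4 0.2 0.2] 0.0198 30.3
up 31.67 [ 0.467  -0.0712  0.0297] [-0.9 -0.5 -1.3] 0.0195 30.0
mid 32.96 [ 0.4298 -0.0899  0.1592] [ 0.7 -0.8 -2.2] 0.0198 30.0
look 34.01 [ 0.4198 -0.1058  0.2193] [ 0.2  0.3 -1.6] 0.0196 30.0
```

View pics/k.png

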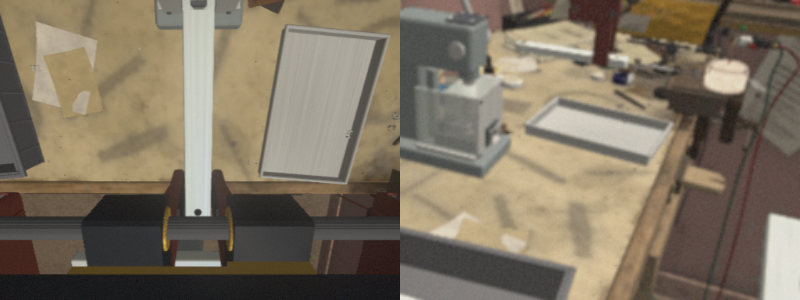

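The lever is held with its tail at (198,210) and its axis straight up the image. The press bed's front edge shows at (155–243,25). Next: measure droop, lateral offset and the press centreline.

Run:
```python
from h import *
import pickle
b,d,c,s=pickle.load(open('i7.pkl','rb'))
print(s["ee_pos"],R.from_quat(np.roll(s["ee_rot"],-1)).as_matrix().round(4).tolist())
def fitlever(im,e):
    P=cloud(im);f=cv2.cvtColor(im["frame"],cv2.COLOR_BGR2HSV)
    m=(P[...,2]>e[2]-.04)&(P[...,2]<e[2]+.03)&(P[...,0]>e[0]+.012)&(abs(P[...,1]-e[1])<.03)
    p=P[m];out=[]
    for x in np.arange(e[0]+.02,e[0]+.14,.01):
        q=p[abs(p[:,0]-x)<.005]
        if len(q)>5: out.append((x-e[0],(q[:,1].min()+q[:,1].max())/2-e[1],np.median(q[:,2])-e[2],np.ptp(q[:,1])))
    o=np.array(out);print(np.round(o*1000,1).tolist());print("slopes deg y,z",np.degrees(np.polyfit(o[:,0],o[:,1],1)),np.degrees(np.polyfit(o[:,0],o[:,2],1)),o[:,2].mean())
for n,im in(("w",b),("sc",c),("si",d)): print(n);fitlever(im,s["ee_pos"])
P=cloud(b);m=(P[...,2]>.015)&(P[...,2]<.04)&(P[...,0]>.57)&(P[...,0]<.7)&(P[...,1]>-.2)&(P[...,1]<.0)
p=P[m];print("bed w",p[:,0].min(),np.median(p[:,2]),np.percentile(p[:,1],[0,1,99,100]))
for im,n in((b,"w"),(c,"sc"),(d,"si"),*((x,"old"+str(i)) for i,x in enumerate((pickle.load(open('i0.pkl','rb'))["scene"],pickle.load(open('i0.pkl','rb'))["side"],pickle.load(open('i6.pkl','rb'))[2])))):
    P=cloud(im);
    for nm,lim in(("lips",(.588,.035,.080)),("face",(.597,.09,.105))):
        m=(P[...,2]>lim[1])&(P[...,2]<lim[2])&(P[...,0]>.57)&(P[...,0]<lim[0])&(P[...,1]>-.2)&(P[...,1]<-.02)
        p=P[m]
        if len(p)>10: print(n,nm,len(p),"y",np.percentile(p[:,1],[2,98]).round(4),"z",np.percentile(p[:,2],[2,98]).round(4))
    m=(P[...,2]>.02)&(P[...,2]<.032)&(P[...,0]>.575)&(P[...,0]<.596)&(P[...,1]>-.2)&(P[...,1]<-.02);p=P[m]
    if len(p)>10: print(n,"bed",len(p),np.percentile(p[:,1],[1,99]).round(4),np.median(p[:,2]).round(4))
```

```text
[ 0.4199516  -0.10590529  0.21972605] [[1.0, 0.0005, -0.0004], [0.0005, -1.0, 0.0002], [-0.0004, -0.0002, -1.0]]
w
[[20.0, 0.4, 2.3, 19.6], [30.0, 0.6, 2.3, 20.0], [40.0, 0.6, 2.2, 19.6], [50.0, 0.4, 2.2, 19.8], [60.0, 0.3, 2.2, 19.5], [70.0, 0.5, 2.1, 20.0], [80.0, 0.3, 2.1, 19.9], [90.0, 0.4, 2.0, 19.5], [100.0, 0.3, 2.0, 20.1], [110.0, 0.4, 2.0, 19.8], [120.0, 0.1, 1.9, 19.7], [130.0, 0.3, -7.4, 10.2]]
slopes deg y,z [-0.16610016  0.03456847] [-2.26310185  0.24630982] 0.0013365238708115377
sc
[[20.0, 8.7, 1.2, 3.1], [30.0, 8.3, -0.3, 4.0], [40.0, 9.4, 1.8, 3.5], [50.0, 8.4, -1.7, 2.9], [60.0, 8.3, -0.3, 3.7], [70.0, 7.9, -0.5, 3.3], [80.0, 8.8, -0.1, 2.6], [90.0, 5.1, 2.0, 9.3], [100.0, 0.3, 3.9, 18.6], [110.0, -0.7, 3.8, 22.4], [120.0, 0.3, 3.3, 18.1], [130.0, -1.8, 2.8, 20.1]]
slopes deg y,z [-6.1638723   0.76304208] [ 1.99199765 -0.07419443] 0.0013125817796360757
si
[[20.0, 4.0, 0.5, 16.6], [30.0, 1.8, 1.4, 19.6], [40.0, 0.9, 1.8, 19.8], [50.0, 2.1, 1.1, 19.1], [60.0, 0.7, 1.7, 20.7], [70.0, 3.4, 0.9, 17.0], [80.0, 1.6, 0.6, 21.6], [90.0, 0.6, 1.4, 24.1], [100.0, 1.9, 2.0, 19.3
[... 333 characters left out ...]
51] 0.0269
sc lips 62 y [-0.1263 -0.0893] z [0.0462 0.0754]
sc face 90 y [-0.1531 -0.0578] z [0.0907 0.1047]
sc bed 200 [-0.1687 -0.0455] 0.0285
si lips 48 y [-0.1266 -0.0879] z [0.0458 0.0738]
si face 76 y [-0.1563 -0.058 ] z [0.0904 0.1049]
si bed 171 [-0.1642 -0.044 ] 0.0279
old0 lips 67 y [-0.1261 -0.088 ] z [0.0462 0.0769]
old0 face 84 y [-0.1504 -0.0588] z [0.0907 0.1044]
old0 bed 198 [-0.1677 -0.0456] 0.0285
old1 lips 49 y [-0.1256 -0.0877] z [0.0447 0.0734]
old1 face 74 y [-0.1564 -0.0586] z [0.0908 0.1042]
old1 bed 173 [-0.1651 -0.045 ] 0.0277
old2 lips 457 y [-0.1212 -0.088 ] z [0.0437 0.0725]
old2 face 386 y [-0.0953 -0.0564] z [0.0903 0.1047]
old2 bed 983 [-0.1222 -0.0443] 0.0268
```

Run:
```python
from h import *
import pickle
def st(n):
    s=state();print(n,round(s["time"],2),s["ee_pos"].round(4),s["ft_force"].round(1),s["moment"].round(2),round(s["finger_gap"],4));return s
y,z=-.1065,.0608
move_l([.42,y,z],speed=.15); st("low")
move_l([.455,y,z],speed=.08); st("lips")
for x in np.arange(.460,.5001,.005):
    move_l([x,y,z],speed=.04); s=st("in")
    if np.abs(s["ft_force"]).max()>8: print("stop"); break
b=get_image("wrist");d=get_image("side");c=get_image("scene")
pickle.dump((b,d,c,state()),open('i8.pkl','wb'))
cv2.imwrite('pics/l.png',np.hstack([cv2.resize(x,(400,300)) for x in(b["frame"],d["frame"][110:230,190:350])]))
```

```text
low 35.37 [ 0.4206 -0.1067  0.0619] [ 0.4 -0.2 -0.7] [0.02 0.05 0.06] 0.0196
lips 35.95 [ 0.4549 -0.1065  0.0609] [-0.2  0.3 -2.3] [0.09 0.08 0.01] 0.0196
in 36.23 [ 0.46   -0.1065  0.0609] [-0.1 -1.3 -2.2] [-0.03  0.03 -0.01] 0.0198
in 36.5 [ 0.4651 -0.1065  0.0608] [ 0.5  0.6 -0.9] [0.01 0.11 0.01] 0.0196
in 36.77 [ 0.4702 -0.1065  0.0608] [ 0.4 -0.5 -0.8] [ 0.03  0.05 -0.04] 0.02
in 37.05 [ 0.4752 -0.1065  0.0608] [ 0.4 -0.2 -1.9] [ 0.03  0.1  -0.06] 0.0197
in 37.33 [ 0.4802 -0.1065  0.0608] [-0.6  0.3 -2. ] [ 0.02  0.06 -0.01] 0.0193
in 37.6 [ 0.4852 -0.1065  0.0608] [ 0.3  0.2 -1.6] [0.   0.12 0.02] 0.0197
in 37.88 [ 0.4902 -0.1065  0.0608] [ 0.2 -0.1 -1.3] [ 0.03  0.1  -0.01] 0.0198
in 38.15 [ 0.4952 -0.1065  0.0608] [-0.3  0.3 -1.8] [-0.    0.1  -0.03] 0.0196
in 38.42 [ 0.4996 -0.1065  0.0605] [-2.3 -1.3 -0.9] [ 0.    0.49 -0.01] 0.0199
```

View pics/l.png

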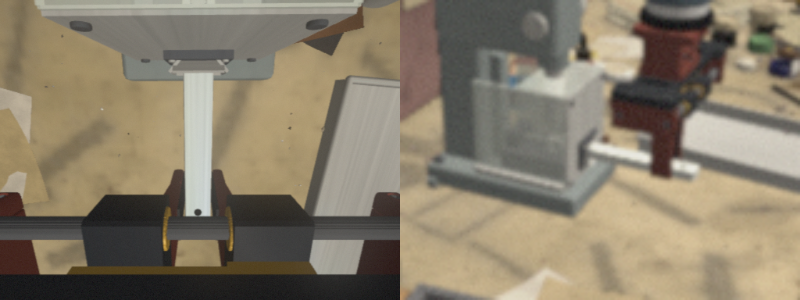

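The lever is centred in the window, entering at (198,72), and has just touched the spring stop (−2.3 N). Pushing it home in small steps.

Run:
```python
from h import *
import pickle
def st(n):
    f=[]
    for _ in range(5): hold(.03); f.append(state()["ft_force"])
    f=np.mean(f,0);s=state();print(n,round(s["time"],2),s["ee_pos"].round(4),f.round(1),s["moment"].round(2),round(s["finger_gap"],4));return f
y,z=-.1065,.0608
for x in [.503,.507,.509,.510,.511,.512,.513,.514,.515,.516]:
    move_l([x,y,z],speed=.02); f=st(x)
    if f[0]<-11 or max(abs(f[1:]))>12: print("stop");break
b=get_image("wrist");d=get_image("side")
pickle.dump((b,d,state()),open('i9.pkl','wb'))
P=cloud(b);e=state()["ee_pos"]
print("tail hole etc; lever z at x:",[(round(float(x),3),round(float(np.median(P[(abs(P[...,0]-e[0]-x)<.003)&(abs(P[...,1]-e[1])<.008)&(P[...,2]>.03)][:,2])-e[2]),4)) for x in(.02,.03,.04,.05)])
```

```text
0.503 39.04 [ 0.5028 -0.1065  0.0607] [-3.9 -0.1 -1.4] [ 0.08  0.75 -0.03] 0.0196
0.507 39.56 [ 0.5066 -0.1065  0.0606] [-5.2 -0.3 -1.3] [0.06 1.   0.03] 0.0196
0.509 39.98 [ 0.5084 -0.1064  0.0605] [-5.7  0.  -1. ] [ 0.05  1.09 -0.01] 0.0197
0.51 40.39 [ 0.5094 -0.1064  0.0605] [-6.9 -0.4 -0.9] [0.02 1.2  0.  ] 0.0197
0.511 40.81 [ 0.5099 -0.1065  0.0603] [-8.3  0.2 -0.3] [0.09 1.4  0.03] 0.0201
0.512 41.23 [ 0.51   -0.1064  0.06  ] [-12.1   0.3   0.7] [0.06 1.89 0.06] 0.0195
stop
tail hole etc; lever z at x: [(0.02, 0.1044), (0.03, 0.0856), (0.04, 0.0029), (0.05, 0.0027)]
```

Run:
```python
from h import *
for _ in range(3):
    hold(.4); s=state(); print(s["time"],s["ee_pos"].round(4),s["ft_force"].round(1),s["finger_gap"],s["finger_force"])
cv2.imwrite('pics/m.png',np.hstack([cv2.resize(get_image(n)["frame"],(400,300)) for n in("wrist","scene")]))
```

```text
41.725 [ 0.51   -0.1064  0.06  ] [-12.3   1.7  -0. ] 0.01992840951759115 29.991331100463867
42.125 [ 0.5099 -0.1064  0.06  ] [-11.6   1.2   0.5] 0.01962026782288719 29.99122828245163
42.525 [ 0.51   -0.1064  0.06  ] [-12.8   0.6   0.2] 0.019642498006578198 29.99126046895981
```

View pics/m.png

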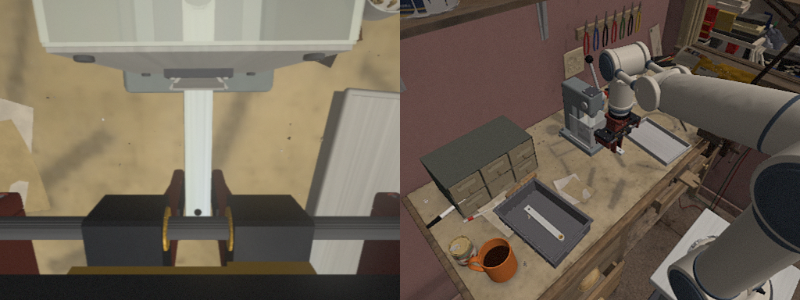

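The bare lever sits in the window (entering at 198,88), and a steady 12 N push is holding it against the hard end. The bushed lever lies in the tote at (545,222) in the scene view.

```bash
python3 -c "
from bench import *
print(job_done())"
```

```text
the job is handed in; nothing more can be done
None
```

The job is handed in at about 43 s: the bushed lever lies in the tote, and the bare lever is still gripped and held home against the back stop with about 12 N; the bushed lever slipped from the grip once on the way and landed on the bench across the bare lever's tail before I picked it up again.

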